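# Refile the data cartridges in reverse order

## Task

Move the four data cartridges from the wooden rack into the white archive rack, one upright in each cell and standing on its floor, in the reverse order: the cartridge that starts nearest the wooden rack's orange end goes in the cell farthest from the white rack's orange end, the next one beside it, and so on. Set each one down rather than dropping it, and leave the mug, the stapler and the card box beyond the racks where they are.

Things in the scene. Friction and masses are not known exactly. Their poses are not given: they have to be found in the camera images.
- issue_rack: wooden rack, fixed, full at the start: 4 open-topped cells in a row along its y, centres y = +93, +31, -31, -93 mm, x = 0; inside 96 (x) by 38 mm (y), walls 4 mm, floor z = 8, rim z = 45 mm. Orange rim-high block at the +y end (y = +135 mm), on the robot's left. Base plate x -56 to +88, y -126 to +146 mm. Left or right of the midline, yaw up to 20 deg. Origin: table level, mid-row
- archive_rack: white rack, fixed, empty at the start: the target. Cells just as in the wooden rack: centres y = +93, +31, -31, -93 mm, x = 0; inside 96 (x) by 38 mm (y), walls 4 mm, floor z = 8, rim z = 45 mm; orange block at its +y end (y = +135 mm), on the robot's left. Base plate x -56 to +56 mm. On the other side of the midline, yaw up to 20 deg. Origin: table level, mid-row
- cart_blue: blue hard plastic data cartridge, loose, standing upright in one of the wooden rack's cells: 80 mm along its x, 22 mm thick along its y (grip it across this), 100 mm tall along its z; about 0.13 to 0.25 kg. Origin: centre of its underside. Its x lies along the cell (within 3 degrees at the start)
- cart_green: green hard plastic data cartridge, loose, standing upright in one of the wooden rack's cells: 80 mm along its x, 22 mm thick along its y (grip it across this), 100 mm tall along its z; about 0.13 to 0.25 kg. Origin: centre of its underside. Its x lies along the cell (within 3 degrees at the start)
- cart_yellow: yellow hard plastic data cartridge, loose, standing upright in one of the wooden rack's cells: 80 mm along its x, 22 mm thick along its y (grip it across this), 100 mm tall along its z; about 0.13 to 0.25 kg. Origin: centre of its underside. Its x lies along the cell (within 3 degrees at the start)
- cart_white: white hard plastic data cartridge, loose, standing upright in one of the wooden rack's cells: 80 mm along its x, 22 mm thick along its y (grip it across this), 100 mm tall along its z; about 0.13 to 0.25 kg. Origin: centre of its underside. Its x lies along the cell (within 3 degrees at the start)
- tab_blue: blue flat marker tab, fixed, 22 by 30 by 4 mm, on the wooden rack's base plate beside the cell where the blue cartridge stands at the start (72 mm from that cell's centre along the rack's +x). It stays there as a record of the starting order. Origin: centre of its underside
- tab_green: green flat marker tab, fixed, 22 by 30 by 4 mm, on the wooden rack's base plate beside the cell where the green cartridge stands at the start (72 mm from that cell's centre along the rack's +x). It stays there as a record of the starting order. Origin: centre of its underside
- tab_yellow: yellow flat marker tab, fixed, 22 by 30 by 4 mm, on the wooden rack's base plate beside the cell where the yellow cartridge stands at the start (72 mm from that cell's centre along the rack's +x). It stays there as a record of the starting order. Origin: centre of its underside
- tab_white: white flat marker tab, fixed, 22 by 30 by 4 mm, on the wooden rack's base plate beside the cell where the white cartridge stands at the start (72 mm from that cell's centre along the rack's +x). It stays there as a record of the starting order. Origin: centre of its underside
There are look-alikes about, which are no part of the job. Of the things shaped like the cart_white, the white one is meant. Leave any red look-alike of the cart_yellow alone.

How it is judged:
By the outcome, as a careful person would: the job done as asked, in the order asked, and still so for the second after the job is handed in, with the robot touching nothing.
It also fails if it takes over 115 s, if anything falls off the work surface, if the arm or the gripper's body presses on something with over 40 N, if the wrist force passes 120 N, or if a joint passes its speed limit or range.

## Robot

A 6-joint arm with a two-finger parallel gripper is mounted at the origin on the work surface. World frame = base frame: x ahead of the robot, y to its left, z up, the work surface at z = 0. Lengths are in m, angles in degrees, forces in N, time in s.
With the tool pointing down it reaches from about 0.375 to 0.9 m from the base axis. Payload 3.1 kg.
Tool frame: the origin (TCP) lies between the finger pads; the fingertips stand 19 mm ahead of it and the grasp point (between the pads) is the TCP; z points along the fingers, x is the direction in which the jaws open and shut, and the axes are right-handed (so a half turn about z gives the same grasp; the last joint's range is limited). The gripper opens to 87 mm and grips with 3 to 60 N. Pads are 19 mm wide; open, the fingers measure 117 mm over their backs; the gripper's body (75 mm by 190 mm) begins 51 mm behind the grasp point.
Start: joints at [55.033, 30.224, 82.088, -0, 67.689, -10.227], TCP at [0.262, 0.568, 0.242] pointing down, gripper open.
Joint ranges: [-176.69, 176.69], [-43.24, 126.21], [12.49, 139.97], [-82, 262], [0, 151.66], [-163.58, 163.58]. Speed limits (degrees/s): [159.86, 159.86, 180, 180, 180, 180].

## Interface

Orientations are given as a 3x3 rotation matrix whose columns are the frame's x, y, z axes.
In Python, from rig import read_state, capture, camera_info, hand_in, spot_in, silhouettes gives the robot as it stands.
- The arm moves only by the shell command python3 -m jog 'ROWS'. ROWS is text: rows parted by semicolons, each of 7 numbers parted by spaces: the shift along the tool's x, y, z in m, then the turn, a rotation vector about the tool's x, y, z in degrees, then the opening, from 0 (shut) to 1 (fully open). A call has 1 to 8 rows; each row is the pose to reach, as a shift and turn from the pose commanded when the call began, along the tool's axes at that moment; what a row does not reach only later rows make up. A row lasts 1/8 s, in which the tool goes at most 62.5 mm and 10.7 degrees, less where a joint would pass 70% of its speed; a pose out of reach is approached as far as the arm can. A call with a gripper value outside its range is refused whole. The fingers move at their own pace and stop on an object; the grip force is fixed at half the most. Time passes only in rows, so rows that repeat a pose let the fingers close. It gives the time, the measured TCP pose, the force and the opening at its end, in the units of the state.
- read_state(): the state, without advancing time (a new reading comes with each control period).
- capture(name): name is "scene" or "top" or "wrist"; returns (picture, depth): 384x512x3 uint8, red, green, blue; 384x512 float32, m along the optical axis (not along the pixel's ray), 0 where there is no reading.
- camera_info(name): a dict with "vfov" (degrees; the focal length in pixels is half the picture's height over the tangent of half this angle, whatever the lens; pixels are square), "cx", "cy" (the principal point, pixels), "R" (3x3) and "t" (3): a world point X has camera coordinates R X + t; the wrist camera has in their place "tool_from_camera" (4x4, takes a point from camera to tool coordinates, whose origin is the TCP and whose axes are the tool frame's). Camera axes: x right, y down, z forward; pixel columns grow to the right and rows downward; lengths in m; the calibration is good to about 2 mm. A picture is of the moment at which its call begins: read the wrist's pose just before it. camera_info takes no time and is no camera call.
- hand_in(): hands the job in, once; it reports no verdict.
Trained networks look in the newest picture that a camera, given by its name, has taken for a name from the list of things; names that differ only in an ending like _2 or _b are one class to them, and where a whole thing is asked for, a point or a joint stands for the part that bears it (a point fixed in the world has none). Each returns a list of dicts, best first, with "score" (0 to 1); they miss things now and then, are a little off and sometimes report something else, mostly with a low value. They report only what shows in the picture. A call takes as long as a camera call. They do not tell look-alikes from the thing itself.
- spot_in(label, camera): "centre" ([x, y, z] in m, in world coordinates, good to about 4 mm: the middle of the surface that is visible of it).
- silhouettes(label, camera): "region" (384x512 bool, what is visible of it).
The state is a dict: "time_s": time; "joint_positions": joint angles; "qvel": joint speeds; "tau": joint torques, N m; "position": TCP position; "tcp_rot": TCP orientation; "force": force on the tool from outside, world axes, zero at the start; "moment": the same for the moment, N m; "opening": opening from 0.0 (shut) to 1.0 (fully open).
Only numpy, scipy, OpenCV 4.12 (cv2) and the standard library are available. Lean on these libraries where they do the work, as an engineer would, in place of code of your own. Each camera call takes 0.05 s, during which the arm holds its last target.

## Working session

There is one attempt and no reset: what is moved stays moved. The work goes in short steps, Python scripts to look and compute and a shell command to move; the robot and the scene stay as the last step left them, time stands still between calls to the robot, and variables do not carry over. Pictures are saved under pics/ and viewed, and the job is handed in when it is done.

```bash
ls; mkdir -p pics
python3 - <<'E'
from rig import *
import cv2
for n in ("scene","top"):
    p,d=capture(n); cv2.imwrite(f"pics/{n}0.png",p[:,:,::-1])
    print(n,camera_info(n))
s=read_state();print(s["time_s"],s["position"],s["tcp_rot"],s["force"])
print(camera_info("wrist"))
E
```

```text
pics
scene {'vfov': 53.32750864158932, 'cx': 253.11217477600607, 'cy': 195.81070202641115, 'R': array([[-0.36589009,  0.93034086, -0.02429675],
       [ 0.54166359,  0.19165399, -0.81845544],
       [-0.75678596, -0.3126254 , -0.57405607]]), 't': array([ 0.11891778, -0.25400369,  1.33092873])}
top {'vfov': 46.964969244772945, 'cx': 255.00429346013337, 'cy': 184.48444196388502, 'R': array([[-6.62014476e-03, -9.99977707e-01,  8.71602387e-04],
       [-9.91201004e-01,  6.44680486e-03, -1.32208203e-01],
       [ 1.32199637e-01, -1.73917060e-03, -9.91221585e-01]]), 't': array([0.07596169, 0.51380351, 1.23977911])}
0.1 [0.26116553 0.56713877 0.24065634] [[ 4.18448732e-01  9.08239736e-01 -1.11370470e-03]
 [ 9.08238363e-01 -4.18450080e-01 -1.61456181e-03]
 [-1.93243901e-03 -3.35897989e-04 -9.99998076e-01]] [ 0.04837444 -0.14018433  0.19709858]
{'vfov': 61.468417470249456, 'cx': 252.6551177403055, 'cy': 185.42591971627115, 'tool_from_camera': array([[ 9.99999090e-01,  5.18783804e-04, -1.24537369e-03,
         7.37242118e-06],
       [-1.65109129e-04,  9.63231111e-01,  2.68674153e-01,
        -7.23966145e-02],
       [ 1.33896648e-03, -2.68673703e-01,  9.63230320e-01,
        -1.43004637e-01],
       [ 0.00000000e+00,  0.00000000e+00,  0.00000000e+00,
         1.00000000e+00]])}
```

View pics/top0.png

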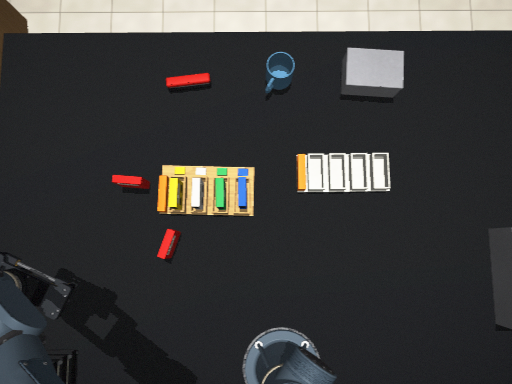

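View pics/scene0.png

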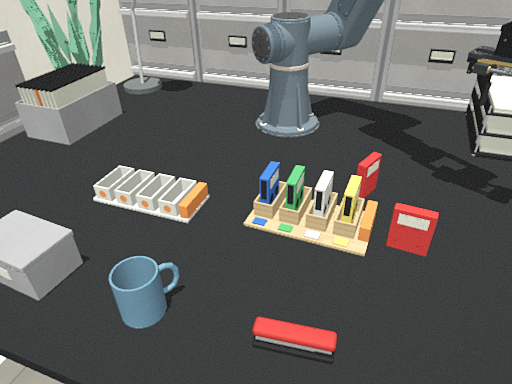

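The top view shows the wooden rack at left (px 160–255, 165–215). Its order from the orange end is yellow, white, green, blue. The white rack is at right (px 297–390, 152–192) with its orange end on the left. Red look-alikes stand near the yellow end. Next I'll fit the rack poses.

```bash
cat > h.py <<'E'
import numpy as np, cv2
from rig import *
def cloud(name,d,state=None):
    ci=camera_info(name); f=d.shape[0]/2/np.tan(np.radians(ci["vfov"]/2))
    v,u=np.mgrid[:d.shape[0],:d.shape[1]]
    P=np.stack([(u-ci["cx"])/f*d,(v-ci["cy"])/f*d,d],-1)
    if name=="wrist":
        T=ci["tool_from_camera"]; Q=P@T[:3,:3].T+T[:3,3]
        return Q@np.array(state["tcp_rot"]).T+np.array(state["position"])
    return (P-ci["t"])@ci["R"]
E
python3 - <<'E'
from h import *
for cam in ("top","scene"):
    p,d=capture(cam); W=cloud(cam,d)
    print(cam,"table z med",np.median(W[...,2][(d>0)&(abs(W[...,2])<.02)]))
    for l in ["cart_yellow","cart_white","cart_green","cart_blue","tab_yellow","tab_white","tab_green","tab_blue"]:
        print(l,[(np.round(r["centre"],3).tolist(),round(r["score"],2)) for r in spot_in(l,cam)][:4])
    for l in ["issue_rack","archive_rack"]:
        for r in silhouettes(l,cam)[:1]:
            m=r["region"]&(d>0); Q=W[m]; Z=Q[:,2]
            print(l,r["score"],m.sum(),np.histogram(Z,bins=np.arange(-.01,.13,.01))[0])
            rim=Q[(Z>.037)&(Z<.055)]
            print(len(rim),cv2.minAreaRect((rim[:,:2]*1000).astype(np.float32)),np.median(rim[:,2]))
            b=Q[(Z<.06)]
            print("all",cv2.minAreaRect((b[:,:2]*1000).astype(np.float32)))
E
```

```text
top table z med -0.001207389746083071
cart_yellow [([0.481, 0.282, 0.107], 0.76), ([0.518, 0.411, 0.095], 0.55)]
cart_white [([0.344, 0.306, 0.102], 0.92), ([0.481, 0.225, 0.106], 0.57)]
cart_green [([0.482, 0.163, 0.108], 0.6)]
cart_blue [([0.482, 0.106, 0.11], 0.79)]
tab_yellow [([0.56, 0.288, 0.012], 0.51)]
tab_white [([0.563, 0.23, 0.014], 0.56)]
tab_green []
tab_blue []
issue_rack 0.81 2836 [  18 1441  292  104  169  773    7    0    0    1    3   27    1    0]
855 ((486.89825439453125, 217.58377075195312), (261.47265625, 104.21410369873047), 88.08035278320312) 0.04359754232554036
all ((504.3564453125, 218.34103393554688), (284.6041259765625, 148.08468627929688), 87.5333251953125)
archive_rack 0.79 3552 [  26 1690  407  254  326  847    2    0    0    0    0    0    0    0]
979 ((552.0775146484375, -182.57461547851562), (105.06774139404297, 262.8478698730469), 0.3167736828327179) 0.04305868866096526
all ((554.9486083984375, -186.72088623046875), (118.5025634765625, 271.442138671875), 0.3614575266838074)
scene table z med 0.00181862068121519
cart_yellow [([0.53, 0.427, 0.062], 0.
[... 278 characters left out ...]
_green [([0.558, 0.169, 0.011], 0.65)]
tab_blue []
issue_rack 0.89 4280 [   1 1252  939  498  556 1034    0    0    0    0    0    0    0    0]
1200 ((486.82757568359375, 216.99061584472656), (260.9788513183594, 106.843017578125), 87.99530792236328) 0.045627804479129765
all ((492.6927185058594, 207.8396453857422), (280.4823303222656, 166.03944396972656), 88.43427276611328)
archive_rack 0.94 4214 [   0  465  624  698  985 1442    0    0    0    0    0    0    0    0]
1772 ((550.82373046875, -184.50869750976562), (109.220458984375, 266.0862731933594), 0.22251486778259277) 0.044608537123178
all ((522.908203125, -213.93077087402344), (171.40777587890625, 326.6607971191406), 0.030104748904705048)
```

```bash
cat >> h.py <<'E'
from scipy.spatial.transform import Rotation as Ro
def goal(x,y,z,yaw):
    """tool x axis at angle yaw (deg) in world xy, z down"""
    s=read_state(); R=np.array(s["tcp_rot"]); p=np.array(s["position"])
    c,sn=np.cos(np.radians(yaw)),np.sin(np.radians(yaw))
    G=np.array([[c,sn,0],[sn,-c,0],[0,0,-1.]])
    print("t",round(s["time_s"],2),"now",np.round(p*1000,1),"yaw",round(float(np.degrees(np.arctan2(R[1,0],R[0,0]))),2),
     "F",np.round(s["force"],1),"op",round(s["opening"],3))
    print("  shift",np.round(R.T@(np.array([x,y,z])-p),4),"turn",np.round(Ro.from_matrix(R.T@G).as_rotvec(degrees=True),2))
E
python3 -c "
from h import *
goal(.45,.2,.33,88)"
```

```text
t 1.2 now [261.5 567.6 241.5] yaw 65.26 F [-0.3 -0.3 -0.2] op 0.999
  shift [-0.255   0.325  -0.0885] turn [ -0.     0.   -22.74]
```

```bash
python3 -m jog '-0.255 0.325 -0.0885 0 0 -22.74 1;-0.255 0.325 -0.0885 0 0 -22.74 1;-0.255 0.325 -0.0885 0 0 -22.74 1;-0.255 0.325 -0.0885 0 0 -22.74 1;-0.255 0.325 -0.0885 0 0 -22.74 1;-0.255 0.325 -0.0885 0 0 -22.74 1;-0.255 0.325 -0.0885 0 0 -22.74 1;-0.255 0.325 -0.0885 0 0 -22.74 0.5'; python3 -m jog '0 0 0 0 0 0 0.5;0 0 0 0 0 0 0.5;0 0 0 0 0 0 0.5'
python3 - <<'E'
from h import *
s=read_state();p,d=capture("wrist");cv2.imwrite("pics/w1.png",p[:,:,::-1])
W=cloud("wrist",d,s);np.savez("w1.npz",p=p,W=W,d=d)
goal(.45,.2,.33,88); print(s["joint_positions"])
E
```

```text
time_s: 2.2
position: [0.4523, 0.1974, 0.3312]
tcp_rot: [[0.041, 0.999, 0.003], [0.999, -0.041, -0.0], [0.0, 0.003, -1.0]]
force: [0.7, 0.2, -0.4]
opening: 0.947
time_s: 2.58
position: [0.4492, 0.2011, 0.3297]
tcp_rot: [[0.033, 0.999, -0.001], [0.999, -0.033, -0.0], [-0.0, -0.001, -1.0]]
force: [-0.1, 0.2, 0.3]
opening: 0.634
t 2.62 now [449.3 201.  329.8] yaw 88.12 F [-0.6 -0.4  0.5] op 0.592
  shift [-0.001   0.0007 -0.0002] turn [-0.04  0.    0.12]
[ 1.10806170e+01  1.39533797e+01  9.38916685e+01  7.87442951e-03
  7.22016818e+01 -7.70493042e+01]
```

View pics/w1.png

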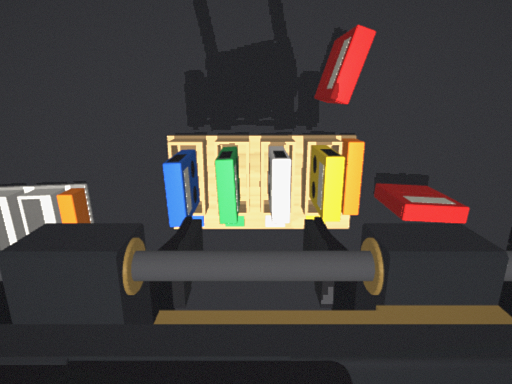

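The wrist view shows blue, green, white and yellow from left to right (px 183 to 328), all upright in the rack. The gripper body is in the lower part of the view. I'll measure the cart tops and the rim from the point clouds.

```bash
cat > fit.py <<'E'
from h import *
def colmask(p):
    h=cv2.cvtColor(p,cv2.COLOR_RGB2HSV); H,S,V=[h[...,i].astype(int) for i in range(3)]
    return {"yellow":(abs(H-28)<5)&(S>180),"green":(abs(H-65)<18)&(S>120),"blue":(abs(H-112)<12)&(S>140),"white":(S<50)&(V>120)}
def carts(p,W,d,box):
    for k,m in colmask(p).items():
        q=W[m&(d>0)&(W[...,2]>.100)&(W[...,2]<.115)&(W[...,0]>box[0])&(W[...,0]<box[1])&(W[...,1]>box[2])&(W[...,1]<box[3])]
        if len(q)<10: print(k,len(q));continue
        r=cv2.minAreaRect((q[:,:2]*1000).astype(np.float32))
        print(k,len(q),"c",np.round(r[0],1),"size",np.round(r[1],1),"ang",round(r[2],1),"z",np.round(np.median(q[:,2])*1000,1),"bb",np.round(np.r_[q.min(0)[:2],q.max(0)[:2]]*1000))
E
python3 - <<'E'
from fit import *
z=np.load("w1.npz");p,W,d=z["p"],z["W"],z["d"]
box=(.40,.58,.05,.36)
carts(p,W,d,box)
def rim(W,d,box,nm):
    q=W[(d>0)&(W[...,2]>.039)&(W[...,2]<.050)&(W[...,0]>box[0])&(W[...,0]<box[1])&(W[...,1]>box[2])&(W[...,1]<box[3])]
    print(nm,len(q),cv2.minAreaRect((q[:,:2]*1000).astype(np.float32)),q[:,2].mean())
rim(W,d,box,"rim w")
p2,d2=capture("top");W2=cloud("top",d2); carts(p2,W2,d2,box); rim(W2,d2,box,"rim t"); rim(W2,d2,(.45,.65,-.36,0),"arch t")
p2,d2=capture("scene");W2=cloud("scene",d2); carts(p2,W2,d2,box); rim(W2,d2,(.43,.56,.07,.36),"rim s");rim(W2,d2,(.45,.65,-.36,0),"arch s")
E
```

```text
yellow 98 c [484.3 293.6] size [22.3 76. ] ang 87.9 z 106.7 bb [446. 281. 522. 306.]
green 1132 c [485.1 167.8] size [80.3 20.5] ang 0.9 z 107.9 bb [445. 157. 525. 179.]
blue 1198 c [486.7 106.3] size [79.3 22.6] ang 0.1 z 107.9 bb [447.  95. 526. 118.]
white 1220 c [486.3 232. ] size [22.  79.2] ang 88.4 z 107.7 bb [446. 220. 526. 243.]
rim w 3533 ((487.66796875, 216.25965881347656), (262.08380126953125, 104.49130249023438), 88.21060943603516) 0.04440627649369542
yellow 0
green 0
blue 203 c [486.2 106.9] size [79. 19.] ang 0.0 z 106.5 bb [447.  97. 526. 116.]
white 5
rim t 136 ((486.5755920410156, 216.8330078125), (259.8185119628906, 103.85508728027344), 88.39261627197266) 0.043836602447256234
arch t 902 ((552.2459716796875, -182.82232666015625), (104.90348052978516, 262.67266845703125), 0.27031707763671875) 0.04336130171110969
yellow 0
green 65 c [485.6 167.4] size [80.1 22.1] ang 0.7 z 108.1 bb [446. 156. 526. 179.]
blue 217 c [486.4 106.9] size [81.2 22. ] ang 0.8 z 109.6 bb [446.  96. 527. 118.]
white 271 c [493.7 206.6] size [ 81.2 182.1] ang 19.6 z 109.3 bb [445. 117. 526. 305.]
rim s 1368 ((486.2356262207031, 216.13406372070312), (262.408447265625, 107.45955657958984), 88.23487091064453) 0.045098690686087343
arch s 1550 ((550.790283203125, -184.2720489501953), (108.42864227294922, 264.8815002441406), 0.05842965468764305) 0.04473432990572278
```

The wrist and fixed views agree to about 1–2 mm. The issue rack origin is about (487, 201) mm at yaw −1.8°, and the archive rack origin is about (552, −198) mm at yaw +0.2°. I'll pick up yellow first.

```bash
python3 -c "
from h import *
goal(.485,.2935,.08,88)"
```

```text
t 2.73 now [449.6 200.7 329.9] yaw 88.09 F [-0.4 -0.5 -0.3] op 0.534
  shift [0.0939 0.0324 0.2499] turn [-0.02  0.    0.09]
```

```bash
python3 -m jog '0.094 0.0325 0.12 0 0 0 0.5;0.094 0.0325 0.12 0 0 0 0.5;0.094 0.0325 0.12 0 0 0 0.5;0.094 0.0325 0.12 0 0 0 0.5;0.094 0.0325 0.17 0 0 0 0.5;0.094 0.0325 0.21 0 0 0 0.5;0.094 0.0325 0.25 0 0 0 0.5;0.094 0.0325 0.25 0 0 0 0.5'; python3 -m jog '0 0 0 0 0 0 0.5;0 0 0 0 0 0 0.5'; python3 -c "
from h import *
goal(.485,.2935,.08,88)"
```

```text
time_s: 3.72
position: [0.4842, 0.2916, 0.0789]
tcp_rot: [[0.035, 0.999, -0.005], [0.999, -0.035, -0.002], [-0.002, -0.005, -1.0]]
force: [-0.5, 1.0, 0.5]
opening: 0.499
time_s: 3.98
position: [0.4872, 0.2932, 0.0824]
tcp_rot: [[0.035, 0.999, 0.004], [0.999, -0.035, 0.001], [0.002, 0.004, -1.0]]
force: [0.3, -0.3, -0.9]
opening: 0.499
t 3.98 now [487.2 293.2  82.4] yaw 88.0 F [ 0.3 -0.3 -0.9] op 0.499
  shift [ 0.0002 -0.0023  0.0024] turn [ 0.24 -0.09 -0.01]
```

```bash
python3 -m jog '0 0 0 0 0 0 0.15;0 0 0 0 0 0 0.15;0 0 0 0 0 0 0.15;0 0 0 0 0 0 0.15;0 0 0 0 0 0 0.15;0 0 0 0 0 0 0.15'; python3 -c "
from h import *
goal(.485,.2935,.08,88)"
```

```text
time_s: 4.72
position: [0.4859, 0.293, 0.0804]
tcp_rot: [[0.035, 0.999, 0.0], [0.999, -0.035, 0.0], [0.0, 0.0, -1.0]]
force: [-1.1, 1.0, 4.9]
opening: 0.249
t 4.72 now [485.9 293.   80.4] yaw 88.0 F [-1.1  1.   4.9] op 0.249
  shift [ 0.0005 -0.0009  0.0004] turn [ 0.02 -0.01 -0.  ]
```

```bash
python3 -m jog '0 0 -0.03 0 0 0 0.15;0 0 -0.06 0 0 0 0.15;0 0 -0.1 0 0 0 0.15;0 0 -0.14 0 0 0 0.15;0 0 -0.14 0 0 0 0.15;0 0 -0.14 0 0 0 0.15'; python3 -c "
from h import *
goal(.552,-.291,.22,90.2)"
```

```text
time_s: 5.48
position: [0.4846, 0.2924, 0.2186]
tcp_rot: [[0.035, 0.999, -0.003], [0.999, -0.035, -0.001], [-0.001, -0.003, -1.0]]
force: [0.2, -0.2, -2.3]
opening: 0.254
t 5.47 now [484.6 292.4 218.6] yaw 88.0 F [ 0.2 -0.2 -2.3] op 0.254
  shift [-0.5806  0.0877 -0.0009] turn [-0.16  0.06 -2.2 ]
```

```bash
python3 -m jog '-0.49 0.05 -0.08 0 0 -2.2 0.15;-0.49 0.05 -0.08 0 0 -2.2 0.15;-0.49 0.05 -0.08 0 0 -2.2 0.15;-0.49 0.05 -0.08 0 0 -2.2 0.15;-0.49 0.05 -0.08 0 0 -2.2 0.15;-0.49 0.05 -0.08 0 0 -2.2 0.15;-0.49 0.05 -0.08 0 0 -2.2 0.15;-0.49 0.05 -0.08 0 0 -2.2 0.15';python3 -m jog '-0.0 0.0 0 0 0 0 0.15;-0.0 0.0 0 0 0 0 0.15;0 0 0 0 0 0 0.15;0 0 0 0 0 0 0.15'
python3 - <<'E'
from fit import *
s=read_state();p,d=capture("wrist");cv2.imwrite("pics/w2.png",p[:,:,::-1])
W=cloud("wrist",d,s);np.savez("w2.npz",p=p,W=W,d=d)
box=(.45,.65,-.36,0)
q=W[(d>0)&(W[...,2]>.039)&(W[...,2]<.050)&(W[...,0]>box[0])&(W[...,0]<box[1])&(W[...,1]>box[2])&(W[...,1]<box[3])]
print(len(q),cv2.minAreaRect((q[:,:2]*1000).astype(np.float32)),q[:,2].mean())
goal(.552,-.291,.22,90.2)
E
```

```text
time_s: 6.48
position: [0.5175, -0.2001, 0.2978]
tcp_rot: [[-0.003, 1.0, -0.004], [1.0, 0.003, 0.003], [0.003, -0.004, -1.0]]
force: [0.7, 0.1, -1.2]
opening: 0.25
time_s: 6.98
position: [0.5184, -0.197, 0.2996]
tcp_rot: [[-0.006, 1.0, -0.001], [1.0, 0.006, 0.001], [0.001, -0.001, -1.0]]
force: [0.1, 0.8, -1.8]
opening: 0.251
4050 ((552.1823120117188, -184.48171997070312), (104.02001190185547, 262.81280517578125), 0.41169899702072144) 0.04438937497850878
t 7.03 now [ 518.5 -197.2  299.8] yaw 90.31 F [-0.  -0.9 -1.3] op 0.247
  shift [-0.094   0.033   0.0797] turn [-0.04 -0.03  0.11]
```

View pics/w2.png

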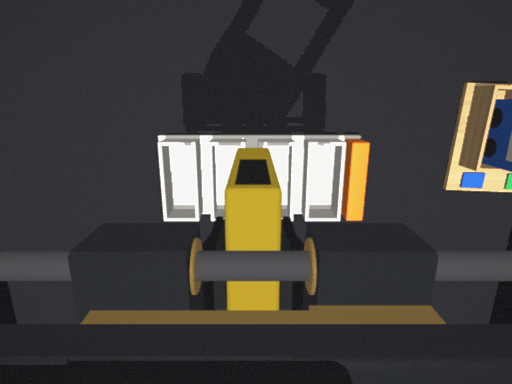

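Run:
```python
import numpy as np
z=np.load("w2.npz");p,W,d=z["p"],z["W"],z["d"]
m=(d>0)&(W[...,0]>.515)&(W[...,0]<.585)&(W[...,1]>-.33)&(W[...,1]<-.04)
q=W[m]; y=q[:,1]*1000
rim=y[(q[:,2]>.041)&(q[:,2]<.049)]
h,e=np.histogram(rim,bins=np.arange(-325,-40,2))
print([(int(a),int(c)) for a,c in zip(e,h) if c])
fl=y[(q[:,2]<.014)&(q[:,2]>.004)]
h,e=np.histogram(fl,bins=np.arange(-335,-40,3))
print([(int(a),int(c)) for a,c in zip(e,h) if c])
```

```text
[(-317, 7), (-315, 87), (-313, 107), (-311, 15), (-275, 8), (-273, 79), (-271, 98), (-269, 6), (-255, 7), (-253, 84), (-251, 90), (-249, 4), (-151, 26), (-149, 90), (-147, 72), (-131, 36), (-129, 88), (-127, 73), (-89, 52), (-87, 83), (-85, 75), (-83, 1), (-77, 34), (-75, 105), (-73, 78), (-71, 89), (-69, 80), (-67, 88), (-65, 79), (-63, 81), (-61, 83), (-59, 86), (-57, 84), (-55, 44), (-53, 1)]
[(-314, 70), (-311, 101), (-308, 109), (-305, 111), (-302, 105), (-299, 106), (-296, 107), (-293, 102), (-290, 108), (-287, 110), (-284, 99), (-281, 26), (-272, 45), (-269, 105), (-266, 107), (-263, 106), (-260, 58), (-251, 66), (-248, 106), (-245, 106), (-242, 109), (-239, 89), (-236, 74), (-233, 67), (-230, 48), (-227, 26), (-224, 13), (-221, 2), (-176, 7), (-173, 25), (-170, 43), (-167, 54), (-164, 64), (-161, 78), (-158, 106), (-155, 108), (-152, 118), (-143, 13), (-140, 108), (-137, 106), (-134, 106), (-131, 96), (-119, 90), (-116, 103), (-113, 106), (-110, 106), (-107, 109), (-104, 104), (-101, 111), (-98, 105), (-95, 105), (-92, 102), (-89, 117)]
```

Cell centres from the wall positions are y = −107, −169, −230 and −292 mm at x ≈ 552.5 mm. I'll place yellow at −292.

```bash
python3 -m jog '-0.095 0.034 0.08 0 0 0 0.15;-0.095 0.034 0.08 0 0 0 0.15;-0.095 0.034 0.08 0 0 0 0.15;-0.095 0.034 0.12 0 0 0 0.15;-0.095 0.034 0.14 0 0 0 0.15;-0.095 0.034 0.14 0 0 0 0.15;-0.095 0.034 0.14 0 0 0 0.15;-0.095 0.034 0.14 0 0 0 0.15';  python3 -c "
from h import *
goal(.553,-.292,.0815,90.4)"
```

```text
time_s: 8.02
position: [0.5538, -0.2937, 0.1618]
tcp_rot: [[-0.004, 1.0, 0.003], [1.0, 0.004, -0.002], [-0.002, 0.003, -1.0]]
force: [0.0, -1.1, -1.1]
opening: 0.253
t 8.03 now [ 553.8 -293.7  161.8] yaw 90.23 F [ 0.  -1.1 -1.1] op 0.253
  shift [ 0.0019 -0.001   0.0803] turn [ 0.15  0.11 -0.17]
```

```bash
python3 -m jog '0.001 0 0.02 0 0 0 0.15;0.001 0 0.04 0 0 0 0.15;0.001 0 0.06 0 0 0 0.15;0.001 0 0.073 0 0 0 0.15;0.001 0 0.075 0 0 0 0.15;0.001 0 0.076 0 0 0 0.15;0.001 0 0.076 0 0 0 0.15';  python3 -c "
from h import *
goal(.553,-.292,.0805,90.4)"
```

```text
time_s: 8.9
position: [0.5534, -0.2928, 0.0848]
tcp_rot: [[-0.003, 1.0, 0.001], [1.0, 0.003, -0.001], [-0.001, 0.001, -1.0]]
force: [0.6, -0.1, -1.6]
opening: 0.248
t 8.9 now [ 553.4 -292.8   84.8] yaw 90.2 F [ 0.6 -0.1 -1.6] op 0.248
  shift [ 0.0008 -0.0004  0.0043] turn [ 0.07  0.06 -0.2 ]
```

```bash
python3 -m jog '0 0 0.001 0 0 0 0.15;0 0 0.002 0 0 0 0.15;0 0 0.003 0 0 0 0.15;0 0 0.003 0 0 0 0.15;0 0 0.003 0 0 0 0.15';  python3 -c "
from h import *
goal(.553,-.292,.0805,90.4)"
```

```text
time_s: 9.52
position: [0.5529, -0.2925, 0.081]
tcp_rot: [[-0.003, 1.0, -0.0], [1.0, 0.003, 0.0], [0.0, -0.0, -1.0]]
force: [-0.3, -0.1, -1.5]
opening: 0.251
t 9.53 now [ 552.9 -292.5   81. ] yaw 90.2 F [-0.3 -0.1 -1.5] op 0.251
  shift [0.0005 0.0001 0.0005] turn [-0.  -0.  -0.2]
```

Not in contact yet, since F is still about −1.5 N, the cart's weight. I'll creep down.

```bash
python3 -m jog '0 0 0.0005 0 0 0 0.15;0 0 0.001 0 0 0 0.15;0 0 0.001 0 0 0 0.15;0 0 0.001 0 0 0 0.15';   python3 -m jog '0 0 0.0005 0 0 0 0.15;0 0 0.001 0 0 0 0.15;0 0 0.001 0 0 0 0.15'
```

```text
time_s: 10.02
position: [0.5529, -0.2925, 0.0804]
tcp_rot: [[-0.004, 1.0, 0.0], [1.0, 0.004, -0.0], [-0.0, 0.0, -1.0]]
force: [-0.7, 1.0, 2.3]
opening: 0.254
time_s: 10.4
position: [0.553, -0.2925, 0.0804]
tcp_rot: [[-0.004, 1.0, 0.0], [1.0, 0.004, -0.0], [-0.0, 0.0, -1.0]]
force: [-2.1, 1.6, 8.4]
opening: 0.249
```

It is seated, with 8 N upward at z 80.4. I'll back off, open and rise, then go towards white.

```bash
python3 -m jog '0 0 -0.001 0 0 0 0.15;0 0 -0.001 0 0 0 0.5;0 0 -0.001 0 0 0 0.5;0 0 -0.001 0 0 0 0.5;0 0 -0.001 0 0 0 0.5;0 0 -0.03 0 0 0 0.5;0 0 -0.08 0 0 0 0.5;0 0 -0.14 0 0 0 0.5'
python3 - <<'E'
from fit import *
p,d=capture("top");cv2.imwrite("pics/t3.png",p[60:280,100:440,::-1])
goal(.486,.232,.20,88.3)
E
```

```text
time_s: 11.4
position: [0.5522, -0.292, 0.2192]
tcp_rot: [[-0.003, 1.0, -0.002], [1.0, 0.003, 0.002], [0.002, -0.002, -1.0]]
force: [0.5, -1.0, 0.2]
opening: 0.501
t 11.45 now [ 556.4 -295.   229.1] yaw 90.22 F [ 1.6 -1.5  5.2] op 0.498
  shift [ 0.5275 -0.0687  0.0236] turn [0.65 0.51 1.93]
```

View pics/t3.png

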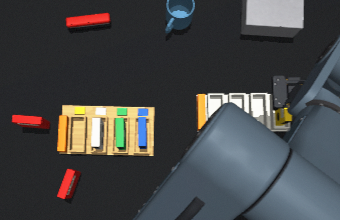

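```bash
python3 -m jog '0.5245 -0.065 0 0 0 1.9 0.5;0.5245 -0.065 0 0 0 1.9 0.5;0.5245 -0.065 0 0 0 1.9 0.5;0.5245 -0.065 0 0 0 1.9 0.5;0.5245 -0.065 0 0 0 1.9 0.5;0.5245 -0.065 0 0 0 1.9 0.5;0.5245 -0.065 0 0 0 1.9 0.5;0.5245 -0.065 0 0 0 1.9 0.5';  python3 -m jog '0.5 0 0 0 0 0 0.5' >/dev/null 2>&1 & wait; echo
```

```text
time_s: 12.45
position: [0.4894, 0.2055, 0.2191]
tcp_rot: [[0.03, 1.0, 0.001], [1.0, -0.03, 0.0], [0.0, 0.001, -1.0]]
force: [1.0, -0.5, 0.2]
opening: 0.501
```

That last extra one-row jog was a slip on my part. It was harmless at this height, but I'll check where the arm is.

```bash
python3 -c "
from h import *
capture('top');capture('top')
goal(.486,.232,.16,88.3)"
```

```text
t 12.68 now [491.3 271.8 219.3] yaw 88.69 F [-0.5 -0.8  1.3] op 0.498
  shift [-0.0401 -0.0045  0.0591] turn [ 0.14 -0.18  0.39]
```

```bash
python3 -m jog '-0.04 -0.0045 0.02 0 0 0.4 0.5;-0.04 -0.0045 0.04 0 0 0.4 0.5;-0.04 -0.0045 0.06 0 0 0.4 0.5;-0.04 -0.0045 0.06 0 0 0.4 0.5;-0.04 -0.0045 0.06 0 0 0.4 0.5'
python3 - <<'E'
from fit import *
s=read_state();goal(.486,.232,.081,88.3);p,d=capture("wrist");cv2.imwrite("pics/w4.png",p[:,:,::-1])
E
```

```text
time_s: 13.3
position: [0.4864, 0.2258, 0.1595]
tcp_rot: [[0.037, 0.999, 0.001], [0.999, -0.037, 0.0], [0.0, 0.001, -1.0]]
force: [0.8, -0.3, 1.0]
opening: 0.501
t 13.3 now [486.4 225.8 159.5] yaw 87.88 F [ 0.8 -0.3  1. ] op 0.501
  shift [ 0.0062 -0.0007  0.0785] turn [ 0.05 -0.01 -0.42]
```

View pics/w4.png

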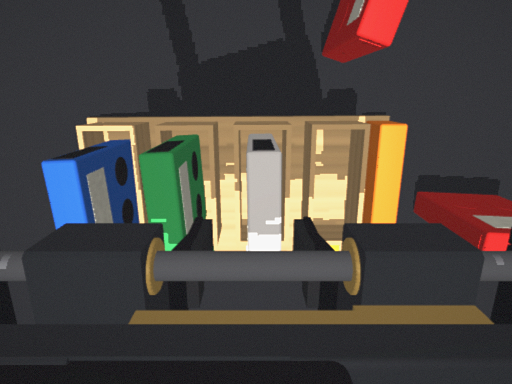

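The white cart is between the fingers, slightly right of centre (px 263 against 252), which matches the computed 6 mm shift. I'll descend and grip.

```bash
python3 -m jog '0.006 -0.0005 0 0 0 0 0.5;0.006 -0.0005 0.03 0 0 0 0.5;0.006 -0.0005 0.06 0 0 0 0.5;0.006 -0.0005 0.078 0 0 0 0.5;0.006 -0.0005 0.078 0 0 0 0.5;0.006 -0.0005 0.078 0 0 0 0.5;0.006 -0.0005 0.078 0 0 0 0.5'; python3 -m jog '0 0 0 0 0 0 0.15;0 0 0 0 0 0 0.15;0 0 0 0 0 0 0.15;0 0 0 0 0 0 0.15;0 0 0 0 0 0 0.15;0 0 0 0 0 0 0.15'
```

```text
time_s: 14.22
position: [0.4864, 0.2325, 0.0822]
tcp_rot: [[0.036, 0.999, 0.002], [0.999, -0.036, 0.001], [0.001, 0.002, -1.0]]
force: [0.1, 0.4, 0.2]
opening: 0.501
time_s: 14.98
position: [0.4857, 0.2321, 0.0812]
tcp_rot: [[0.037, 0.999, 0.0], [0.999, -0.037, 0.0], [0.0, 0.0, -1.0]]
force: [-1.2, 0.5, 3.3]
opening: 0.25
```

```bash
python3 -m jog '0 0 -0.03 0 0 0 0.15;0 0 -0.06 0 0 0 0.15;0 0 -0.1 0 0 0 0.15;0 0 -0.14 0 0 0 0.15;0 0 -0.14 0 0 0 0.15;0 0 -0.14 0 0 0 0.15;0 0 -0.14 0 0 0 0.15'; python3 -c "
from h import *
goal(.553,-.230,.22,90.3)"
```

```text
time_s: 15.85
position: [0.4842, 0.2317, 0.2191]
tcp_rot: [[0.037, 0.999, -0.004], [0.999, -0.037, -0.001], [-0.001, -0.004, -1.0]]
force: [0.3, 0.9, -2.0]
opening: 0.249
t 15.85 now [484.2 231.7 219.1] yaw 87.9 F [ 0.3  0.9 -2. ] op 0.249
  shift [-0.4589  0.0857 -0.0007] turn [-0.24  0.06 -2.4 ]
```

```bash
python3 -m jog '-0.459 0.0845 0 0 0 -2.4 0.15;-0.459 0.0845 0 0 0 -2.4 0.15;-0.459 0.0845 0 0 0 -2.4 0.15;-0.459 0.0845 0 0 0 -2.4 0.15;-0.459 0.0845 0 0 0 -2.4 0.15;-0.459 0.0845 0 0 0 -2.4 0.15;-0.459 0.0845 0 0 0 -2.4 0.15;-0.459 0.0845 0 0 0 -2.4 0.15';python3 -m jog '0 0 0 0 0 0 0.15;0 0 0 0 0 0 0.15;0 0 0 0 0 0 0.15'
python3 - <<'E'
from fit import *
goal(.553,-.230,.0812,90.3);p,d=capture("wrist");cv2.imwrite("pics/w5.png",p[:,:,::-1])
p,d=capture("scene");cv2.imwrite("pics/s5.png",p[:,:,::-1])
E
```

```text
time_s: 16.85
position: [0.553, -0.2334, 0.2192]
tcp_rot: [[-0.002, 1.0, -0.001], [1.0, 0.002, 0.0], [0.0, -0.001, -1.0]]
force: [0.3, 0.7, -2.6]
opening: 0.252
time_s: 17.23
position: [0.5527, -0.2279, 0.2204]
tcp_rot: [[-0.007, 1.0, -0.002], [1.0, 0.007, 0.001], [0.001, -0.002, -1.0]]
force: [0.3, 0.4, -2.6]
opening: 0.255
t 17.23 now [ 552.7 -227.9  220.4] yaw 90.39 F [ 0.3  0.4 -2.6] op 0.255
  shift [-0.0023  0.0005  0.1392] turn [-0.09 -0.08  0.09]
```

View pics/w5.png

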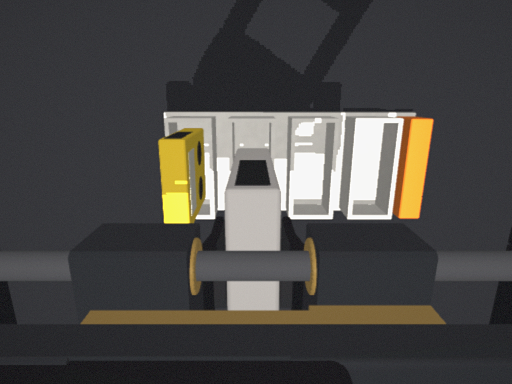

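View pics/s5.png

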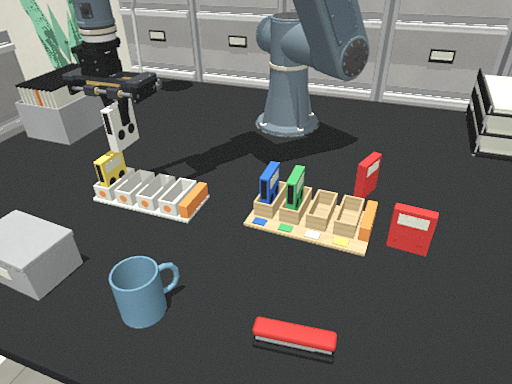

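Yellow stands upright in the far cell (wrist px 183,175), and white hangs above cell −31. I'll lower it.

```bash
python3 -m jog '-0.002 0.0005 0.04 0 0 0 0.15;-0.002 0.0005 0.07 0 0 0 0.15;-0.002 0.0005 0.1 0 0 0 0.15;-0.002 0.0005 0.12 0 0 0 0.15;-0.002 0.0005 0.134 0 0 0 0.15;-0.002 0.0005 0.1365 0 0 0 0.15;-0.002 0.0005 0.1375 0 0 0 0.15;-0.002 0.0005 0.1375 0 0 0 0.15'; python3 -m jog '0 0 0.0005 0 0 0 0.15;0 0 0.001 0 0 0 0.15;0 0 0.001 0 0 0 0.15'
```

```text
time_s: 18.32
position: [0.5543, -0.232, 0.0844]
tcp_rot: [[-0.005, 1.0, 0.001], [1.0, 0.005, -0.001], [-0.001, 0.001, -1.0]]
force: [-0.2, -0.1, -2.1]
opening: 0.252
time_s: 18.7
position: [0.5537, -0.2317, 0.0827]
tcp_rot: [[-0.005, 1.0, 0.0], [1.0, 0.005, -0.0], [-0.0, 0.0, -1.0]]
force: [-0.2, 0.4, -3.4]
opening: 0.252
```

```bash
python3 -m jog '0 0 0.0005 0 0 0 0.15;0 0 0.001 0 0 0 0.15;0 0 0.0015 0 0 0 0.15;0 0 0.0015 0 0 0 0.15'; python3 -m jog '0 0 0.0005 0 0 0 0.15;0 0 0.001 0 0 0 0.15;0 0 0.001 0 0 0 0.15'
```

```text
time_s: 19.2
position: [0.5537, -0.2316, 0.0813]
tcp_rot: [[-0.005, 1.0, -0.0], [1.0, 0.005, -0.0], [-0.0, -0.0, -1.0]]
force: [-1.1, 1.5, 0.8]
opening: 0.253
time_s: 19.58
position: [0.5537, -0.2317, 0.0812]
tcp_rot: [[-0.005, 1.0, 0.0], [1.0, 0.005, -0.0], [-0.0, 0.0, -1.0]]
force: [-2.9, 0.9, 7.0]
opening: 0.253
```

Seated. I'll release, rise and move to green at (485.3, 168).

```bash
python3 -m jog '0 0 -0.001 0 0 0 0.15;0 0 -0.001 0 0 0 0.5;0 0 -0.001 0 0 0 0.5;0 0 -0.001 0 0 0 0.5;0 0 -0.001 0 0 0 0.5;0 0 -0.03 0 0 0 0.5;0 0 -0.08 0 0 0 0.5;0 0 -0.14 0 0 0 0.5'; python3 -m jog '0 0 0 0 0 0 0.5;0 0 0 0 0 0 0.5'; python3 -c "
from h import *
goal(.4855,.168,.22,89)"
```

```text
time_s: 20.58
position: [0.553, -0.2313, 0.2203]
tcp_rot: [[-0.005, 1.0, -0.002], [1.0, 0.005, 0.002], [0.002, -0.002, -1.0]]
force: [0.7, -0.7, 0.6]
opening: 0.501
time_s: 20.82
position: [0.5533, -0.2313, 0.2199]
tcp_rot: [[-0.005, 1.0, -0.0], [1.0, 0.005, 0.0], [0.0, -0.0, -1.0]]
force: [-0.3, 0.4, -0.3]
opening: 0.5
t 20.82 now [ 553.3 -231.3  219.9] yaw 90.3 F [-0.3  0.4 -0.3] op 0.5
  shift [ 0.3997 -0.0657  0.    ] turn [-0.02 -0.02  1.3 ]
```

```bash
python3 -m jog '0.3997 -0.0657 0 0 0 1.3 0.5;0.3997 -0.0657 0 0 0 1.3 0.5;0.3997 -0.0657 0 0 0 1.3 0.5;0.3997 -0.0657 0 0 0 1.3 0.5;0.3997 -0.0657 0 0 0 1.3 0.5;0.3997 -0.0657 0 0 0 1.3 0.5;0.3997 -0.0657 0 0 0 1.3 0.5;0.3997 -0.0657 0.02 0 0 1.3 0.5';  python3 -m jog '0 0 0.04 0 0 0 0.5;0 0 0.04 0 0 0 0.5;0 0 0.04 0 0 0 0.5'
python3 - <<'E'
from fit import *
s=read_state();goal(.4855,.168,.081,89);p,d=capture("wrist");cv2.imwrite("pics/w6.png",p[:,:,::-1])
E
```

```text
time_s: 21.82
position: [0.4848, 0.1701, 0.199]
tcp_rot: [[0.013, 1.0, -0.001], [1.0, -0.013, 0.0], [0.0, -0.001, -1.0]]
force: [0.3, -0.6, -0.4]
opening: 0.501
time_s: 22.2
position: [0.4858, 0.1676, 0.1598]
tcp_rot: [[0.018, 1.0, -0.001], [1.0, -0.018, -0.0], [-0.0, -0.001, -1.0]]
force: [0.3, -0.3, 0.2]
opening: 0.495
t 22.2 now [485.8 167.6 159.8] yaw 88.98 F [ 0.3 -0.3  0.2] op 0.495
  shift [ 0.0004 -0.0002  0.0788] turn [-0.08  0.01 -0.02]
```

View pics/w6.png

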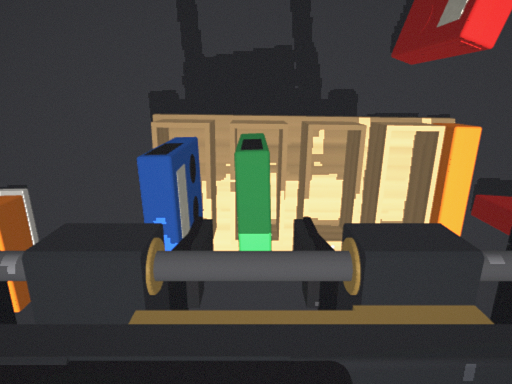

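Green is centred between the fingers (px 252). I'll grip it.

```bash
python3 -m jog '0 0 0.03 0 0 0 0.5;0 0 0.06 0 0 0 0.5;0 0 0.078 0 0 0 0.5;0 0 0.079 0 0 0 0.5;0 0 0.079 0 0 0 0.5;0 0 0.079 0 0 0 0.5'; python3 -m jog '0 0 0 0 0 0 0.15;0 0 0 0 0 0 0.15;0 0 0 0 0 0 0.15;0 0 0 0 0 0 0.15;0 0 0 0 0 0 0.15;0 0 0 0 0 0 0.15'
```

```text
time_s: 23.0
position: [0.4868, 0.1678, 0.0823]
tcp_rot: [[0.017, 1.0, 0.003], [1.0, -0.017, 0.0], [0.0, 0.003, -1.0]]
force: [-0.1, 0.7, -1.2]
opening: 0.503
time_s: 23.75
position: [0.486, 0.1677, 0.0812]
tcp_rot: [[0.018, 1.0, 0.0], [1.0, -0.018, 0.0], [0.0, 0.0, -1.0]]
force: [-0.4, 0.4, 3.0]
opening: 0.252
```

```bash
python3 -m jog '0 0 -0.03 0 0 0 0.15;0 0 -0.06 0 0 0 0.15;0 0 -0.1 0 0 0 0.15;0 0 -0.14 0 0 0 0.15;0 0 -0.14 0 0 0 0.15;0 0 -0.14 0 0 0 0.15;0 0 -0.14 0 0 0 0.15;0 0 -0.14 0 0 0 0.15'; python3 -c "
from h import *
goal(.553,-.169,.22,90.3)"
```

```text
time_s: 24.75
position: [0.4852, 0.1676, 0.2197]
tcp_rot: [[0.018, 1.0, -0.003], [1.0, -0.018, -0.0], [-0.0, -0.003, -1.0]]
force: [-0.6, 0.7, -2.5]
opening: 0.252
t 24.75 now [485.2 167.6 219.7] yaw 89.0 F [-0.6  0.7 -2.5] op 0.252
  shift [-0.3353  0.0737 -0.0004] turn [-0.17  0.02 -1.3 ]
```

```bash
python3 -m jog '-0.3355 0.073 0 0 0 -1.3 0.15;-0.3355 0.073 0 0 0 -1.3 0.15;-0.3355 0.073 0 0 0 -1.3 0.15;-0.3355 0.073 0 0 0 -1.3 0.15;-0.3355 0.073 0 0 0 -1.3 0.15;-0.3355 0.073 0 0 0 -1.3 0.15;-0.3355 0.073 0 0 0 -1.3 0.15;-0.3355 0.073 0 0 0 -1.3 0.15';python3 -m jog '0 0 0 0 0 0 0.15;0 0 0 0 0 0 0.15;0 0 0 0 0 0 0.15'
python3 - <<'E'
from fit import *
goal(.553,-.169,.0812,90.3);p,d=capture("wrist");cv2.imwrite("pics/w7.png",p[:,:,::-1])
E
```

```text
time_s: 25.75
position: [0.5522, -0.1682, 0.2201]
tcp_rot: [[-0.005, 1.0, -0.002], [1.0, 0.005, 0.002], [0.002, -0.002, -1.0]]
force: [0.3, -0.0, -1.5]
opening: 0.255
time_s: 26.12
position: [0.5531, -0.1683, 0.2212]
tcp_rot: [[-0.006, 1.0, 0.0], [1.0, 0.006, -0.0], [-0.0, 0.0, -1.0]]
force: [-1.1, 0.1, -2.5]
opening: 0.255
t 26.12 now [ 553.1 -168.3  221.2] yaw 90.37 F [-1.1  0.1 -2.5] op 0.255
  shift [-7.0e-04 -1.0e-04  1.4e-01] turn [0.   0.   0.07]
```

View pics/w7.png

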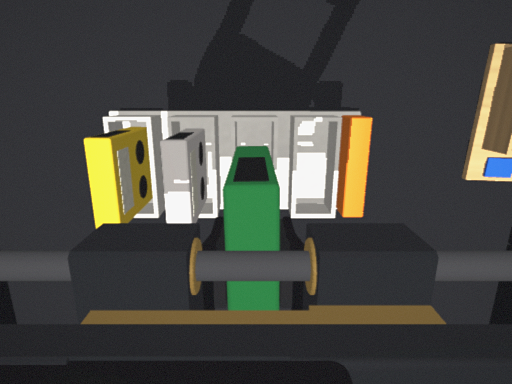

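Yellow and white stand upright in their cells (px 120 and 185), and green is over the next cell. I'll lower it.

```bash
python3 -m jog '0 0 0.04 0 0 0 0.15;0 0 0.07 0 0 0 0.15;0 0 0.1 0 0 0 0.15;0 0 0.12 0 0 0 0.15;0 0 0.134 0 0 0 0.15;0 0 0.1365 0 0 0 0.15;0 0 0.138 0 0 0 0.15;0 0 0.138 0 0 0 0.15'; python3 -m jog '0 0 0.0005 0 0 0 0.15;0 0 0.001 0 0 0 0.15;0 0 0.001 0 0 0 0.15'
```

```text
time_s: 27.18
position: [0.5536, -0.1693, 0.0838]
tcp_rot: [[-0.005, 1.0, 0.001], [1.0, 0.005, -0.001], [-0.001, 0.001, -1.0]]
force: [0.1, 0.1, -2.1]
opening: 0.254
time_s: 27.55
position: [0.5531, -0.169, 0.0822]
tcp_rot: [[-0.005, 1.0, 0.0], [1.0, 0.005, -0.0], [-0.0, 0.0, -1.0]]
force: [0.5, -0.3, -2.6]
opening: 0.248
```

```bash
python3 -m jog '0 0 0.0005 0 0 0 0.15;0 0 0.001 0 0 0 0.15;0 0 0.001 0 0 0 0.15;0 0 0.001 0 0 0 0.15'; python3 -m jog '0 0 0.0005 0 0 0 0.15;0 0 0.001 0 0 0 0.15;0 0 0.001 0 0 0 0.15'
```

```text
time_s: 28.05
position: [0.5531, -0.1691, 0.0812]
tcp_rot: [[-0.005, 1.0, 0.0], [1.0, 0.005, -0.0], [-0.0, 0.0, -1.0]]
force: [0.3, 0.6, 0.0]
opening: 0.253
time_s: 28.42
position: [0.5531, -0.169, 0.0812]
tcp_rot: [[-0.005, 1.0, 0.0], [1.0, 0.005, -0.0], [-0.0, 0.0, -1.0]]
force: [-3.1, 0.8, 7.4]
opening: 0.248
```

Seated. I'll release it and go to blue.

```bash
python3 -m jog '0 0 -0.001 0 0 0 0.15;0 0 -0.001 0 0 0 0.5;0 0 -0.001 0 0 0 0.5;0 0 -0.001 0 0 0 0.5;0 0 -0.001 0 0 0 0.5;0 0 -0.03 0 0 0 0.5;0 0 -0.08 0 0 0 0.5;0 0 -0.14 0 0 0 0.5'; python3 -m jog '0 0 0 0 0 0 0.5;0 0 0 0 0 0 0.5'; python3 -c "
from h import *
goal(.4865,.1065,.22,89.5)"
```

```text
time_s: 29.42
position: [0.5523, -0.1687, 0.2204]
tcp_rot: [[-0.005, 1.0, -0.003], [1.0, 0.005, 0.001], [0.001, -0.003, -1.0]]
force: [0.9, -0.5, -1.2]
opening: 0.499
time_s: 29.68
position: [0.5526, -0.1688, 0.2199]
tcp_rot: [[-0.005, 1.0, -0.0], [1.0, 0.005, 0.0], [0.0, -0.0, -1.0]]
force: [-1.0, -0.1, -0.8]
opening: 0.498
t 29.68 now [ 552.6 -168.8  219.9] yaw 90.3 F [-1.  -0.1 -0.8] op 0.498
  shift [ 0.2756 -0.0646 -0.    ] turn [-0.02 -0.01  0.8 ]
```

```bash
python3 -m jog '0.2756 -0.065 0 0 0 0.8 0.5;0.2756 -0.065 0 0 0 0.8 0.5;0.2756 -0.065 0 0 0 0.8 0.5;0.2756 -0.065 0 0 0 0.8 0.5;0.2756 -0.065 0 0 0 0.8 0.5;0.2756 -0.065 0.03 0 0 0.8 0.5;0.2756 -0.065 0.06 0 0 0.8 0.5;0.2756 -0.065 0.06 0 0 0.8 0.5';  python3 -m jog '0 0 0 0 0 0 0.5;0 0 0 0 0 0 0.5'
python3 - <<'E'
from fit import *
s=read_state();goal(.4865,.1065,.081,89.5);p,d=capture("wrist");cv2.imwrite("pics/w8.png",p[:,:,::-1])
E
```

```text
time_s: 30.68
position: [0.4835, 0.1064, 0.1568]
tcp_rot: [[0.009, 1.0, -0.009], [1.0, -0.009, 0.0], [-0.0, -0.009, -1.0]]
force: [-0.3, 0.6, 0.3]
opening: 0.5
time_s: 30.92
position: [0.4873, 0.106, 0.1608]
tcp_rot: [[0.009, 1.0, 0.002], [1.0, -0.009, -0.0], [0.0, 0.002, -1.0]]
force: [-0.5, -0.0, -0.0]
opening: 0.499
t 30.93 now [487.3 106.  160.8] yaw 89.48 F [-0.5 -0.  -0. ] op 0.499
  shift [ 0.0004 -0.0009  0.0798] turn [ 0.09 -0.   -0.02]
```

View pics/w8.png

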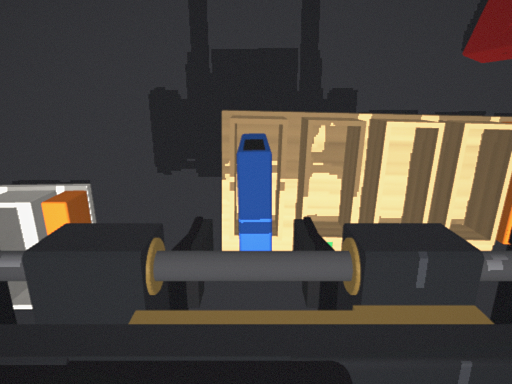

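Blue is centred between the fingers (px 254).

```bash
python3 -m jog '0 0 0.03 0 0 0 0.5;0 0 0.06 0 0 0 0.5;0 0 0.078 0 0 0 0.5;0 0 0.079 0 0 0 0.5;0 0 0.079 0 0 0 0.5;0 0 0.079 0 0 0 0.5'; python3 -m jog '0 0 0 0 0 0 0.15;0 0 0 0 0 0 0.15;0 0 0 0 0 0 0.15;0 0 0 0 0 0 0.15;0 0 0 0 0 0 0.15;0 0 0 0 0 0 0.15'
```

```text
time_s: 31.72
position: [0.4874, 0.1062, 0.0821]
tcp_rot: [[0.009, 1.0, 0.002], [1.0, -0.009, -0.0], [-0.0, 0.002, -1.0]]
force: [0.2, 0.4, 0.3]
opening: 0.502
time_s: 32.48
position: [0.4867, 0.1062, 0.0812]
tcp_rot: [[0.009, 1.0, 0.0], [1.0, -0.009, 0.0], [0.0, 0.0, -1.0]]
force: [-0.3, 0.4, 3.8]
opening: 0.251
```

```bash
python3 -m jog '0 0 -0.03 0 0 0 0.15;0 0 -0.06 0 0 0 0.15;0 0 -0.1 0 0 0 0.15;0 0 -0.14 0 0 0 0.15;0 0 -0.14 0 0 0 0.15;0 0 -0.14 0 0 0 0.15;0 0 -0.14 0 0 0 0.15;0 0 -0.14 0 0 0 0.15'; python3 -c "
from h import *
goal(.553,-.107,.22,90.3)"
```

```text
time_s: 33.48
position: [0.4859, 0.1062, 0.2197]
tcp_rot: [[0.009, 1.0, -0.003], [1.0, -0.009, 0.0], [-0.0, -0.003, -1.0]]
force: [-0.3, -1.0, -1.6]
opening: 0.252
t 33.48 now [485.9 106.2 219.7] yaw 89.5 F [-0.3 -1.  -1.6] op 0.252
  shift [-0.2126  0.069  -0.0005] turn [-0.17  0.   -0.8 ]
```

```bash
python3 -m jog '-0.2126 0.0685 0 0 0 -0.8 0.15;-0.2126 0.0685 0 0 0 -0.8 0.15;-0.2126 0.0685 0 0 0 -0.8 0.15;-0.2126 0.0685 0 0 0 -0.8 0.15;-0.2126 0.0685 0 0 0 -0.8 0.15;-0.2126 0.0685 0 0 0 -0.8 0.15;-0.2126 0.0685 0 0 0 -0.8 0.15;-0.2126 0.0685 0 0 0 -0.8 0.15';python3 -m jog '0 0 0 0 0 0 0.15'
python3 - <<'E'
from fit import *
goal(.553,-.107,.0812,90.3);p,d=capture("wrist");cv2.imwrite("pics/w9.png",p[:,:,::-1])
E
```

```text
time_s: 34.48
position: [0.553, -0.1058, 0.221]
tcp_rot: [[-0.007, 1.0, -0.0], [1.0, 0.007, 0.0], [0.0, -0.0, -1.0]]
force: [-0.3, -0.5, -1.1]
opening: 0.248
time_s: 34.6
position: [0.5532, -0.1062, 0.2212]
tcp_rot: [[-0.006, 1.0, 0.0], [1.0, 0.006, -0.0], [-0.0, 0.0, -1.0]]
force: [0.5, -0.4, -1.7]
opening: 0.251
t 34.6 now [ 553.2 -106.2  221.2] yaw 90.37 F [ 0.5 -0.4 -1.7] op 0.251
  shift [-0.0007 -0.0002  0.14  ] turn [0.01 0.   0.07]
```

View pics/w9.png

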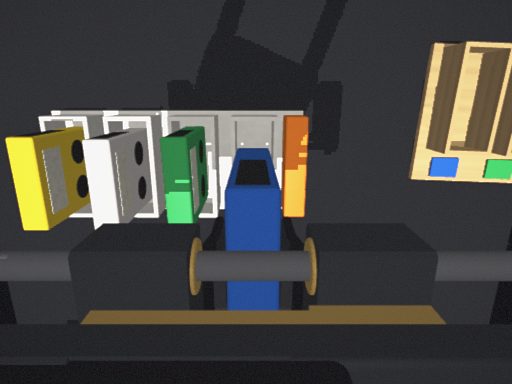

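Blue is over the last free cell, beside the orange block (px 253), and the other three stand upright. I'll lower it.

```bash
python3 -m jog '0 0 0.04 0 0 0 0.15;0 0 0.07 0 0 0 0.15;0 0 0.1 0 0 0 0.15;0 0 0.12 0 0 0 0.15;0 0 0.134 0 0 0 0.15;0 0 0.1365 0 0 0 0.15;0 0 0.138 0 0 0 0.15;0 0 0.138 0 0 0 0.15'; python3 -m jog '0 0 0.0005 0 0 0 0.15;0 0 0.001 0 0 0 0.15;0 0 0.0015 0 0 0 0.15;0 0 0.002 0 0 0 0.15;0 0 0.002 0 0 0 0.15'; python3 -m jog '0 0 0.0005 0 0 0 0.15;0 0 0.001 0 0 0 0.15;0 0 0.001 0 0 0 0.15'
```

```text
time_s: 35.65
position: [0.5538, -0.1072, 0.0838]
tcp_rot: [[-0.005, 1.0, 0.001], [1.0, 0.005, -0.001], [-0.001, 0.001, -1.0]]
force: [1.1, 0.4, -2.5]
opening: 0.252
time_s: 36.28
position: [0.5533, -0.107, 0.0812]
tcp_rot: [[-0.005, 1.0, 0.0], [1.0, 0.005, -0.0], [-0.0, 0.0, -1.0]]
force: [-1.4, -0.3, 1.7]
opening: 0.254
time_s: 36.65
position: [0.5533, -0.107, 0.0812]
tcp_rot: [[-0.005, 1.0, 0.0], [1.0, 0.005, -0.0], [-0.0, 0.0, -1.0]]
force: [-2.6, 0.3, 7.4]
opening: 0.253
```

Seated. I'll release, rise, and move clear to check.

```bash
python3 -m jog '0 0 -0.001 0 0 0 0.15;0 0 -0.001 0 0 0 0.5;0 0 -0.001 0 0 0 0.5;0 0 -0.001 0 0 0 0.5;0 0 -0.001 0 0 0 0.5;0 0 -0.03 0 0 0 0.5;0 0 -0.08 0 0 0 0.5;0 0 -0.14 0 0 0 0.5'; python3 -m jog '0.05 -0.04 -0.05 0 0 0 0.5;0.1 -0.08 -0.1 0 0 0 0.5;0.15 -0.08 -0.1 0 0 0 0.5;0.2 -0.08 -0.1 0 0 0 0.5;0.25 -0.08 -0.1 0 0 0 0.5;0.3 -0.08 -0.1 0 0 0 0.5;0.3 -0.08 -0.1 0 0 0 0.5;0.3 -0.08 -0.1 0 0 0 0.5'
python3 -m jog '0 0 0 0 0 0 0.5;0 0 0 0 0 0 0.5'
python3 - <<'E'
from fit import *
for c in ("top","scene"):
    p,d=capture(c);cv2.imwrite(f"pics/end_{c}.png",p[:,:,::-1]); W=cloud(c,d); print(c); carts(p,W,d,(.48,.63,-.34,-.06))
goal(.5,0.2,.3,90)
E
```

```text
time_s: 37.65
position: [0.5525, -0.1067, 0.2204]
tcp_rot: [[-0.005, 1.0, -0.003], [1.0, 0.005, 0.001], [0.001, -0.003, -1.0]]
force: [-0.0, -0.4, 0.8]
opening: 0.5
time_s: 38.65
position: [0.4714, 0.1923, 0.3198]
tcp_rot: [[-0.006, 1.0, -0.001], [1.0, 0.006, -0.001], [-0.001, -0.001, -1.0]]
force: [0.2, -0.2, 0.7]
opening: 0.503
time_s: 38.9
position: [0.4719, 0.1914, 0.32]
tcp_rot: [[-0.003, 1.0, -0.0], [1.0, 0.003, -0.0], [-0.0, -0.0, -1.0]]
force: [-1.0, 0.9, 0.3]
opening: 0.497
top
yellow 237 c [ 553.3 -291.5] size [78.3 22.9] ang 0.2 z 106.2 bb [ 514. -303.  593. -280.]
green 205 c [ 551.7 -166.7] size [78.8 19.8] ang 2.3 z 106.3 bb [ 513. -177.  591. -156.]
blue 204 c [ 553.6 -104.1] size [19.9 80.5] ang 89.0 z 106.8 bb [ 514. -115.  594.  -95.]
white 274 c [ 552.8 -177.3] size [ 78.8 130.1] ang 1.4 z 106.4 bb [ 513. -242.  593. -113.]
scene
yellow 0
green 94 c [ 552.4 -168.7] size [80.2 22.2] ang 1.3 z 106.3 bb [ 512. -181.  592. -157.]
blue 231 c [ 554.1 -107.1] size [79.1 23.8] ang 1.2 z 109.5 bb [ 514. -120.  594.  -95.]
white 262 c [ 559.7 -188.2] size [187.5  81.8] ang 83.0 z 109.3 bb [ 512. -281.  596.  -95.]
t 39.0 now [471.9 191.7 320.1] yaw 90.2 F [-0.9  1.1 -0.8] op 0.5
  shift [0.0082 0.0281 0.0201] turn [-0.   0.   0.2]
```

View pics/end_scene.png

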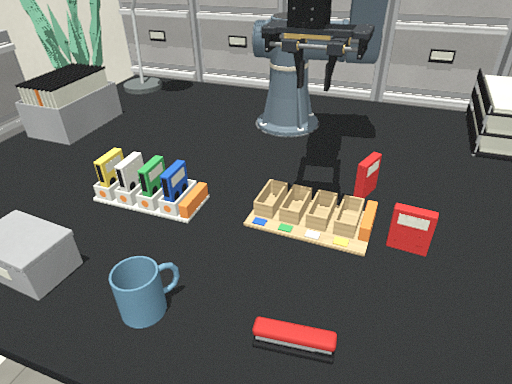

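View pics/end_top.png

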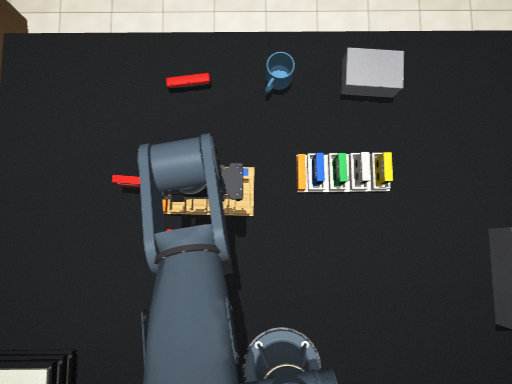

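All four stand upright in the white rack. From the orange end they read blue, green, white, yellow, the reverse of the start. The mug, stapler, card box and red look-alikes haven't moved, and the arm touches nothing.

```bash
python3 -c "
from rig import *
print(hand_in())"
```

```text
the job is handed in; nothing more can be done
None
```

I moved all four cartridges into the white rack in reverse order and handed the job in at about 39 s. From the white rack's orange end they now read blue, green, white, yellow; in the wooden rack it was yellow, white, green, blue. Each one was lowered until the wrist force showed contact with the cell floor (about 7–8 N) and only then released.

**Last checks:** The final pictures show all four upright in their cells and the wooden rack empty. The mug, stapler, card box and red look-alikes show no visible movement, and the arm was clear of everything. For yellow, green and blue, the measured tops are within about 3 mm of the cell centres, at heights of 106–110 mm where 108 is expected. My colour filter didn't separate the white cartridge cleanly, and in the scene view it missed yellow. White's placement therefore rests on the pictures and on the contact reading when I set it down.

**One slip:** I sent one unintended single-row jog while the empty gripper was above the racks. It touched nothing, and I corrected for it before gripping the white cartridge.

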